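# Find the tired return spring on the spring tester

## Robot

A 7-joint arm with a two-finger parallel gripper is mounted at the origin on a cart in front of the work surface, level with it; the furniture and walls round the work are solid. World frame = base frame: x ahead of the robot, y to its left, z up, the work surface at z = 0. Lengths are in m, angles in degrees, forces in N, time in s.
With the tool pointing down it reaches from about 0.425 to 0.875 m from the base axis. Payload 8.4 kg.
Tool frame: the origin (TCP) lies midway between the tips of the shut fingers; the grasp point (between the pads) lies 19 mm behind it; z points along the fingers, y is the line along which they close (so a half turn about z gives the same grasp; the last joint's range is limited). The gripper opens to 85 mm and grips with 20 to 120 N. Pads are 22 mm wide; open, the fingers measure 114 mm over their backs; the gripper's body (76 mm by 85 mm) begins 54 mm behind the grasp point. The pads swing forward as they close: fully open they stand 13 mm farther back than shut.
Start: joints at [61.467, 19.091, 2.286, 83.961, -0.768, 76.965, -3.352], TCP at [0.252, -0.599, 0.231] pointing down, gripper open.
Joint ranges: [-147.57, 147.57], [-21.85, 119.76], [-74.77, 79.35], [14.55, 137.4], [-85.83, 265.84], [4.83, 119.75], [-152.11, 152.11]. Speed limits (degrees/s): [127.2, 127.2, 159.86, 159.86, 180, 180, 180].

## Interface

Orientations are given as a 3x3 rotation matrix whose columns are the frame's x, y, z axes.
In Python, from station import status, cams, hand_in gives the robot as it stands.
- The arm moves only by the tool carry_out, never from a script. Its argument "commands" is a list of rows, each a list of 3 entries, a list of its own where there are three numbers: the shift along the tool's x, y, z in units of 2 cm (1.0 is 2 cm), then the turn, a rotation vector about the tool's x, y, z in units of 0.1 rad (1.0 is 0.1 rad), then the opening, from 0 (shut) to 1 (fully open). In form: [[[tx, ty, tz], [ax, ay, az], claw], ...]. A call has 1 to 20 rows; each row shifts and turns the commanded pose from where the row before left it, along the tool's axes as they then stand; what a row does not reach is not made up. A row lasts 1/8 s, in which the tool goes at most 62.5 mm and 10.7 degrees, less where a joint would pass 70% of its speed; a pose out of reach is approached as far as the arm can. A call with a number of a shift or a turn outside -1 to 1 is refused whole. A call with a gripper value outside its range is refused whole. The fingers move at their own pace and stop on an object; "grip_force" is the grip in N (left out, the last holds). Time passes only in rows, so rows that do not move let the fingers close. It gives the time, the measured TCP pose, the force, the opening and the grip force at its end, in the units of the state.
- status.get_obs(): the state, without advancing time (a new reading comes with each control period).
- cams.capture(name): name is "side" or "top" or "wrist"; returns a dict with "color" (420x560x3 uint8, red, green, blue), "mtx" (3x3 intrinsics, pixels), "D" ([k1, k2, p1, p2, k3] as OpenCV has them; the pictures are not rectified), "R" (3x3) and "t" (3): a world point X has camera coordinates R X + t. Camera axes: x right, y down, z forward; pixel columns grow to the right and rows downward; lengths in m; the calibration is good to about 2 mm. A picture is of the moment at which its call begins. There is no depth.
- hand_in(): hands the job in; it is judged then, once.
Trained networks look in a picture, given as the dict that the camera call returned (one of the last four; its "shot" number tells which), for a name from the list of things; names that differ only in an ending like _2 or _b are one class to them, and where a whole thing is asked for, a point or a joint stands for the part that bears it (a point fixed in the world has none). Each returns a list of dicts, best first, with "conf" (0 to 1); they miss things now and then, are a little off and sometimes report something else, mostly with a low value. They report only what shows in the picture. A call takes as long as a camera call.
- cams.cut_out(thing, picture): "region" (420x560 bool, what is visible of it) and "rect" ([left, top, width, height] in pixels, round what is visible of it).
The state is a dict: "time_s": time; "joints": joint angles; "qvel": joint speeds; "joint_torque": joint torques, N m; "tcp_pos": TCP position; "eef_rot": TCP orientation; "contact_force": force on the tool from outside, world axes, zero at the start; "wrist_torque": the same for the moment, N m; "finger_gap": finger opening in m; "finger_force": force on a finger pad.
Only numpy, scipy, OpenCV 4.12 (cv2) and the standard library are available. Lean on these libraries where they do the work, as an engineer would, in place of code of your own. Each camera call takes 0.05 s, during which the arm holds its last target. There are 200 camera calls.

## Task

Three return-spring cartridges from the bottle dispensers stand on the spring tester, and one of them has gone soft. Working from left to right, press each cap straight down until its top is level with the top edge of the reference rail behind it, not far beyond, hold it there a moment while you feel how hard it pushes back, and let it up again. Then stand the tired spring upright in the middle of the round steel balance pan on the table, let go, confirm it with one more press of its cap by 12 mm there with the fingertips, and leave it standing; the two sound ones never leave their anvils.

Things in the scene. Friction and masses are not known exactly. Their poses are not given: they have to be found in the camera images.
- tester: spring tester, fixed: aluminium plate 110 (x) x 290 (y) mm, 14 mm high, with three anvils in a row along its y, 90 mm apart, 15 mm in front of its middle, and behind them a steel reference rail; origin on the table under the plate's centre, its -x side faces the robot, +y is to the robot's left
- mark (a point): middle of the top edge of the reference rail (5 mm thick, 272 mm long along the tester's y, 42.5 mm behind the anvils' centre line), 76 mm above the table: the height that the top of each cap must be pressed to; at rest the caps' tops are at 88 mm
- anvil_left (a point): centre of the top of the leftmost steel anvil (52 mm across, 16 mm above the table) of the tester; a cartridge stands on it; x and y axes as the tester's
- anvil_middle (a point): centre of the top of the middle steel anvil (52 mm across, 16 mm above the table) of the tester; a cartridge stands on it; x and y axes as the tester's
- anvil_right (a point): centre of the top of the rightmost steel anvil (52 mm across, 16 mm above the table) of the tester; a cartridge stands on it; x and y axes as the tester's
- spring_1_mid (a point): the middle (36 mm above the underside, on the axis) of one of three outwardly identical upright spring cartridges, 72 mm tall, about 0.12 kg, loose on its anvil: dark steel foot 44 mm across and 14 mm high, bare coil 28 mm across, and on top a round aluminium cap 32 mm across and 18 mm high (54 to 72 mm above the underside), to be pressed from above or gripped by its sides; lifted by the cap it hangs together. z up. One of the three, a different place each time, is tired
- spring_2_mid (a point): the middle (36 mm above the underside, on the axis) of one of three outwardly identical upright spring cartridges, 72 mm tall, about 0.12 kg, loose on its anvil: dark steel foot 44 mm across and 14 mm high, bare coil 28 mm across, and on top a round aluminium cap 32 mm across and 18 mm high (54 to 72 mm above the underside), to be pressed from above or gripped by its sides; lifted by the cap it hangs together. z up. One of the three, a different place each time, is tired
- spring_3_mid (a point): the middle (36 mm above the underside, on the axis) of one of three outwardly identical upright spring cartridges, 72 mm tall, about 0.12 kg, loose on its anvil: dark steel foot 44 mm across and 14 mm high, bare coil 28 mm across, and on top a round aluminium cap 32 mm across and 18 mm high (54 to 72 mm above the underside), to be pressed from above or gripped by its sides; lifted by the cap it hangs together. z up. One of the three, a different place each time, is tired
- spring_1_cap (a joint): how far the cap of this cartridge is pressed down, m: 0 at rest against its upper stop, 0.012 when its top is level with the mark, 0.020 at the very bottom. At 0.012 a sound spring pushes back with about 12.6 N (3 N to start, then 0.8 N per mm), the tired one with about 7.5 N (1.8 N, then 0.48 N per mm); it springs back when let go
- spring_2_cap (a joint): how far the cap of this cartridge is pressed down, m: 0 at rest against its upper stop, 0.012 when its top is level with the mark, 0.020 at the very bottom. At 0.012 a sound spring pushes back with about 12.6 N (3 N to start, then 0.8 N per mm), the tired one with about 7.5 N (1.8 N, then 0.48 N per mm); it springs back when let go
- spring_3_cap (a joint): how far the cap of this cartridge is pressed down, m: 0 at rest against its upper stop, 0.012 when its top is level with the mark, 0.020 at the very bottom. At 0.012 a sound spring pushes back with about 12.6 N (3 N to start, then 0.8 N per mm), the tired one with about 7.5 N (1.8 N, then 0.48 N per mm); it springs back when let go
- reject_pan: reject pan, fixed: round flat stainless steel balance pan, 90 mm across and 4 mm high, lying on the table; a cartridge stands on it 4 mm above the table; origin under its centre on the table, z up

How it is judged:
By the outcome, as a careful person would: the job done as asked, in the order asked, and still so for the second after the job is handed in, with the robot touching nothing.
It also fails if it takes over 70 s, if anything falls off the work surface, if the arm or the gripper's body presses on something with over 40 N, if the wrist force passes 120 N, or if a joint passes its speed limit or range.

## Working session

There is one attempt and no reset: what is moved stays moved. The work goes in short steps, Python scripts to look and compute and a tool call to move; the robot and the scene stay as the last step left them, time stands still between calls to the robot, and variables do not carry over. Pictures are saved under pics/ and viewed, at most 10 in all, crops included, and the job is handed in when it is done.

Besides the shell and the picture viewer there is one more tool, called after "Emit:" as name(argument=value, ...), one argument or row to a line, values as JSON. carry_out: Moves the arm, as the interface text tells. Its arguments: {"type":"object","properties":{"commands":{"type":"array"},"grip_force":{"type":"number"}},"required":["commands"]}

```bash
mkdir -p pics; python3 - <<'E'
from station import status,cams
import cv2,numpy as np
o=status.get_obs()
for k in o: print(k,np.round(o[k],3).tolist())
ims=[]
for n in ("side","top"):
    p=cams.capture(n); ims.append(p["color"][:,:,::-1])
    print(n,np.round(p["mtx"],1).tolist(),np.round(p["D"],3),np.round(p["R"],3).tolist(),np.round(p["t"],3), 'cam', np.round(-p["R"].T@p["t"],3))
    for th in ("tester","spring_1_mid","spring_1_cap","reject_pan"):
        for r in cams.cut_out(th,p): print(th,round(r["conf"],2),r["rect"],r["region"].sum())
    cv2.imwrite(f"pics/{n}0.png",ims[-1])
E
```

```text
time_s 0.0
joints [61.468, 19.132, 2.285, 84.012, -0.768, 76.963, -3.352]
qvel [-0.057, 0.066, 0.046, 0.026, 0.072, -0.126, 0.017]
joint_torque [-0.0, -65.856, 1.365, -40.556, 0.017, 0.013, -0.0]
tcp_pos [0.252, -0.599, 0.23]
eef_rot [[0.922, 0.388, -0.001], [0.388, -0.922, 0.001], [-0.0, -0.002, -1.0]]
contact_force [0.223, -0.075, -0.07]
wrist_torque [-0.013, -0.013, 0.013]
finger_force 0.0
finger_gap 0.086
side [[385.9, 0.0, 282.1], [0.0, 385.9, 214.8], [0.0, 0.0, 1.0]] [-0.07  0.    0.    0.    0.  ] [[-0.864, -0.503, 0.024], [-0.298, 0.472, -0.83], [0.406, -0.724, -0.557]] [0.427 0.247 0.655] cam [0.177 0.573 0.56 ]
tester 0.84 [118.1, 247.3, 151.9, 133.5] 6011
spring_1_mid 0.73 [222.1, 250.3, 27.3, 40.5] 618
spring_1_cap 0.73 [226.6, 249.2, 17.0, 21.2] 245
reject_pan 0.73 [282.0, 213.7, 36.4, 26.0] 646
top [[392.5, 0.0, 278.0], [0.0, 392.5, 209.9], [0.0, 0.0, 1.0]] [-0.083  0.     0.     0.     0.   ] [[0.024, -1.0, -0.002], [-0.995, -0.024, -0.101], [0.101, 0.005, -0.995]] [-0.039  0.522  0.933] cam [ 0.426 -0.031  0.981]
tester 0.81 [120.0, 175.7, 119.7, 45.1] 3883
spring_1_cap 0.55 [204.3, 197.8, 15.4, 12.1] 152
spring_1_cap 0.44 [200.5, 193.0, 22.6, 24.9] 294
reject_pan 0.96 [299.5, 195.6, 34.7, 34.8] 1033
```

View pics/top0.png

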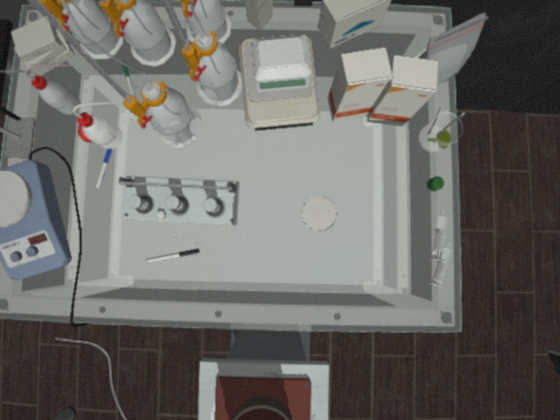

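View pics/side0.png

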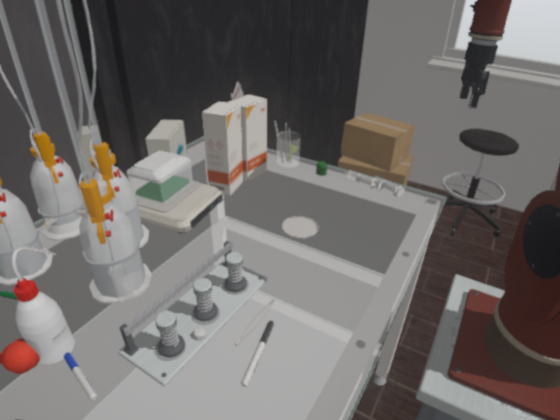

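The top view shows the tester with caps at about (138,203), (177,203) and (213,205), rail behind, and the pan at (319,212). The side view agrees with this, with the springs at (170,330), (203,295) and (235,268).

```bash
cat > h.py <<'E'
import cv2,numpy as np
from station import status,cams
def ray(p,uv,z):
    n=cv2.undistortPoints(np.array([[uv]],float),p["mtx"],np.array(p["D"],float))[0,0]
    d=p["R"].T@np.array([n[0],n[1],1]); c=-p["R"].T@p["t"]
    return c+d*(z-c[2])/d[2]
def proj(p,X):
    return cv2.projectPoints(np.atleast_2d(X).astype(float),cv2.Rodrigues(p["R"])[0],p["t"],p["mtx"],np.array(p["D"],float))[0][:,0]
def cen(m):
    ys,xs=np.nonzero(m); return xs.mean(),ys.mean()
def pose():
    o=status.get_obs(); return np.array(o["tcp_pos"]),np.array(o["eef_rot"])
E
python3 - <<'E'
from h import *
for n in ("top","side"):
    p=cams.capture(n)
    print(n,'pan',ray(p,cen(cams.cut_out("reject_pan",p)[0]["region"]),.004).round(4))
    r=cams.cut_out("spring_1_cap",p)
    for a in r: print(a["conf"],cen(a["region"]),ray(p,cen(a["region"]),.079).round(4))
    t=cams.cut_out("tester",p)[0]["region"].astype(np.uint8)
    c,_=cv2.findContours(t,0,2); b=cv2.boxPoints(cv2.minAreaRect(max(c,key=cv2.contourArea)))
    print(n,[ (q.round().tolist(),ray(p,q,.014).round(3)[:2].tolist()) for q in b])
    for q in ([(138,203),(177,203),(213,205)] if n=="top" else [(167,320),(203,286),(235,259)]): print(ray(p,q,.088).round(3))
E
```

```text
top pan [ 0.5199 -0.1276  0.004 ]
0.63 (np.float64(210.19496855345912), np.float64(203.62893081761007)) [0.5282 0.1308 0.079 ]
top [([117.0, 218.0], [0.493, 0.377]), ([119.0, 175.0], [0.604, 0.379]), ([239.0, 181.0], [0.595, 0.072]), ([237.0, 224.0], [0.486, 0.074])]
[0.525 0.298 0.088]
[0.527 0.206 0.088]
[0.524 0.123 0.088]
side pan [ 0.5195 -0.1297  0.004 ]
0.49 (np.float64(234.16239316239316), np.float64(259.6111111111111)) [0.5272 0.1284 0.079 ]
side [([107.0, 342.0], [0.631, 0.359]), ([219.0, 230.0], [0.669, -0.0]), ([270.0, 280.0], [0.476, 0.083]), ([158.0, 392.0], [0.491, 0.381])]
[0.524 0.31  0.088]
[0.525 0.221 0.088]
[0.52  0.134 0.088]
```

Emit:
carry_out(
  commands=[
    [[1,0,0],[0,0,1],0],
    [[1,0,0],[0,0,1],0],
    [[1,0,0],[0,0,1],0],
    [[1,0,0],[0,0,1],0],
    [[1,-1,0],[0,0,0],0],
    [[1,-1,0],[0,0,0],0],
    [[1,-1,0],[0,0,0],0],
    [[1,-1,0],[0,0,0],0],
    [[1,-1,0],[0,0,0],0],
    [[1,-1,0],[0,0,0],0],
    [[1,-1,0],[0,0,0],0],
    [[1,-1,0],[0,0,0],0],
    [[0,-1,0],[0,0,0],0],
    [[0,-1,0],[0,0,0],0],
    [[0,-1,0],[0,0,0],0],
    [[0,-1,0],[0,0,0],0],
    [[0,-1,0],[0,0,0],0],
    [[0,-1,0],[0,0,0],0],
    [[0,-1,0],[0,0,0],0],
    [[0,-1,0],[0,0,0],0],
  ],
)

```text
time_s: 3.4
tcp_pos: [0.4898, -0.2582, 0.2313]
eef_rot: [[1.0, -0.001, 0.0], [-0.001, -1.0, 0.0], [0.0, -0.0, -1.0]]
contact_force: [0.2, 0.2, -0.4]
finger_gap: -0.0003
finger_force: 0.0
```

Emit:
carry_out(
  commands=[
    [[0,-1,0],[0,0,0],0],
    [[0,-1,0],[0,0,0],0],
    [[0,-1,0],[0,0,0],0],
    [[0,-1,0],[0,0,0],0],
    [[0,-1,0],[0,0,0],0],
    [[0,-1,0],[0,0,0],0],
    [[0,-1,0],[0,0,0],0],
    [[0,-1,0],[0,0,0],0],
    [[0,-1,0],[0,0,0],0],
    [[0,-1,0],[0,0,0],0],
    [[0,-1,0],[0,0,0],0],
    [[0,-1,0],[0,0,0],0],
    [[0,-1,0],[0,0,0],0],
    [[0,-1,0],[0,0,0],0],
    [[0,-1,0],[0,0,0],0],
    [[0,-1,0],[0,0,0],0],
    [[0,-1,0],[0,0,0],0],
    [[0,-1,0],[0,0,0],0],
    [[0,-1,0],[0,0,0],0],
    [[0,-1,0],[0,0,0],0],
  ],
)

```text
time_s: 5.9
tcp_pos: [0.49, 0.1417, 0.2313]
eef_rot: [[1.0, -0.001, 0.0], [-0.001, -1.0, -0.0], [0.0, 0.0, -1.0]]
contact_force: [0.4, -0.3, -0.6]
finger_gap: 0.0001
finger_force: 0.0
```

```bash
python3 - <<'E'
from h import *
o=status.get_obs(); print(np.round(o["joints"],1),o["tcp_pos"],np.round(o["eef_rot"],3).tolist(),np.round(o["contact_force"],2))
p=cams.capture("wrist"); cv2.imwrite("pics/w1.png",p["color"][:,:,::-1])
print('cam',-p["R"].T@p["t"],p["R"].round(2).tolist())
for th in ("tester","spring_1_cap"):
  for r in cams.cut_out(th,p):
    l,t,w,h=r["rect"]; print(th,round(r["conf"],2),np.round(r["rect"],1),ray(p,(l+w/2,t+h/2),.088).round(4),ray(p,cen(r["region"]),.079).round(4))
E
```

```text
[   6.     4.5  -28.4  101.9    2.2   74.1 -113. ] [0.48995986 0.14165739 0.23134479] [[1.0, -0.001, 0.0], [-0.001, -1.0, -0.0], [0.0, 0.0, -1.0]] [ 0.36 -0.32 -0.63]
cam [0.56608439 0.14223684 0.37239446] [[-0.0, -1.0, -0.0], [-0.95, 0.0, 0.3], [-0.3, 0.0, -0.95]]
tester 0.74 [ 14.8  59.8 340.4 126.1] [0.5492 0.213  0.088 ] [0.5564 0.2006 0.079 ]
spring_1_cap 0.64 [272.1 131.9  43.5  42.8] [0.5262 0.132  0.088 ] [0.5269 0.1325 0.079 ]
```

View pics/w1.png

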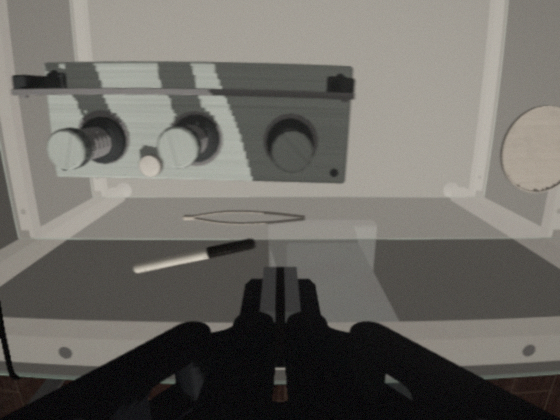

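Cap tops show at about (67,148), (178,146) and (292,150). The rail's top edge runs from (13,92) to (353,95), and the pan is at right.

```bash
python3 - <<'E'
from h import *
p=cams.capture("wrist")
for q in [(67,148),(178,146.5),(291.5,150)]: print(ray(p,q,.088).round(4))
print('rail',ray(p,(13,91.5),.076),ray(p,(353,95),.076))
for q in [(57,177),(345,183)]: print('plate',ray(p,q,.014))
for q in [(103,140),(194,138),(293,144)]: print('foot',ray(p,q,.03))
g=cv2.cvtColor(p["color"],cv2.COLOR_RGB2GRAY)[120:180,30:330]
c=cv2.HoughCircles(cv2.GaussianBlur(g,(3,3),0),cv2.HOUGH_GRADIENT,1,50,param1=80,param2=12,minRadius=17,maxRadius=24)
for a in (c[0] if c is not None else []): print(a+[30,120,0],ray(p,(a[0]+30,a[1]+120),.088).round(4))
E
```

```text
[0.5315 0.3075 0.088 ]
[0.5315 0.2196 0.088 ]
[0.5286 0.1339 0.088 ]
rail [0.57596769 0.35437152 0.076     ] [0.56902228 0.08725523 0.076     ]
plate [0.49383438 0.36561649 0.014     ]
plate [0.4870516  0.07930175 0.014     ]
foot [0.53120156 0.30504263 0.03      ]
foot [0.53197758 0.2201682  0.03      ]
foot [0.52639009 0.13086512 0.03      ]
[ 71.5        147.5         22.29999924] [0.5318 0.3037 0.088 ]
[179.5 146.5  20. ] [0.5315 0.2184 0.088 ]
[294.5        152.5         22.29999924] [0.5267 0.1316 0.088 ]
```

Emit:
carry_out(
  commands=[
    [[0.233,-0.93,0.5],[0,0,0],0],
    [[0.233,-0.93,0.5],[0,0,0],0],
    [[0.233,-0.93,0.5],[0,0,0],0],
    [[0.233,-0.93,0.5],[0,0,0],0],
    [[0.233,-0.93,0.5],[0,0,0],0],
    [[0.233,-0.93,0.5],[0,0,0],0],
    [[0.233,-0.93,0.5],[0,0,0],0],
    [[0.233,-0.93,0.5],[0,0,0],0],
    [[0.233,-0.93,0.5],[0,0,0],0],
    [[0,0,0.5],[0,0,0],0],
    [[0,0,0.5],[0,0,0],0],
    [[0,0,0.5],[0,0,0],0],
    [[0,0,0.5],[0,0,0],0],
    [[0,0,0],[0,0,0],0],
    [[0,0,0],[0,0,0],0],
  ],
)

```text
time_s: 7.98
tcp_pos: [0.5326, 0.3078, 0.1017]
eef_rot: [[1.0, -0.001, 0.0], [-0.001, -1.0, 0.0], [0.0, -0.0, -1.0]]
contact_force: [0.1, -0.4, -0.3]
finger_gap: -0.0
finger_force: 0.0
```

```bash
python3 - <<'E'
from h import *
o=status.get_obs(); print(o["tcp_pos"],np.round(o["contact_force"],2))
p=cams.capture("wrist"); cv2.imwrite("pics/w2.png",p["color"][:,:,::-1])
for r in cams.cut_out("spring_1_cap",p):
    l,t,w,h=r["rect"]; print(round(r["conf"],2),np.round(r["rect"],1),ray(p,(l+w/2,t+h/2),.088).round(4))
E
```

```text
[0.53264863 0.30779294 0.10165548] [ 0.12 -0.35 -0.29]
```

View pics/w2.png

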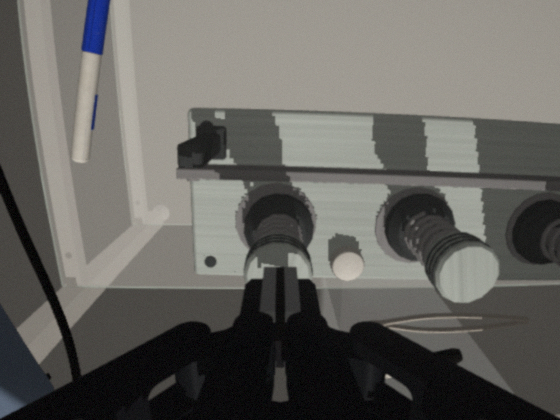

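The tips stand over the left cap, whose edges are at columns 244 and 312. The middle cap's top is centred near (465,268).

```bash
python3 - <<'E'
from h import *
p=cams.capture("wrist")
print(ray(p,(465,268),.088)); print(ray(p,(278,270),.088)); print(proj(p,[[.5326,.3078,.1017],[.532,.309,.088],[.516,.309,.088],[.548,.309,.088]]))
print(ray(p,(177,171),.076),ray(p,(560,184),.076))
E
```

```text
[0.53491553 0.22329876 0.088     ]
[0.5345758  0.30961528 0.088     ]
[[282.14073127 288.47354082]
 [279.37054789 275.1508747 ]
 [279.42307638 305.99526369]
 [279.31531682 242.30330515]]
[0.57769164 0.35516982 0.076     ] [0.57229729 0.17478881 0.076     ]
```

Emit:
carry_out(
  commands=[
    [[0,-0.05,0.3],[0,0,0],0],
    [[0,0,0.2],[0,0,0],0],
    [[0,0,0.1],[0,0,0],0],
    [[0,0,0.1],[0,0,0],0],
    [[0,0,0],[0,0,0],0],
  ],
)

```text
time_s: 8.75
tcp_pos: [0.5324, 0.3088, 0.0874]
eef_rot: [[1.0, -0.001, -0.0], [-0.001, -1.0, -0.0], [-0.0, 0.0, -1.0]]
contact_force: [-0.7, 0.3, 2.1]
finger_gap: 0.0002
finger_force: 0.9
```

Emit:
carry_out(
  commands=[
    [[0,0,0.1],[0,0,0],0],
    [[0,0,0.1],[0,0,0],0],
    [[0,0,0.1],[0,0,0],0],
    [[0,0,0.1],[0,0,0],0],
    [[0,0,0.1],[0,0,0],0],
    [[0,0,0.05],[0,0,0],0],
    [[0,0,0],[0,0,0],0],
    [[0,0,0],[0,0,0],0],
  ],
)

```text
time_s: 9.75
tcp_pos: [0.5326, 0.3089, 0.0767]
eef_rot: [[1.0, -0.001, 0.0], [-0.001, -1.0, 0.0], [0.0, -0.0, -1.0]]
contact_force: [-2.2, -2.4, 7.8]
finger_gap: -0.0001
finger_force: 3.6
```

Emit:
carry_out(
  commands=[
    [[0,0,0.04],[0,0,0],0],
    [[0,0,0],[0,0,0],0],
    [[0,0,0],[0,0,0],0],
    [[0,0,0],[0,0,0],0],
    [[0,0,0],[0,0,0],0],
  ],
)

```text
time_s: 10.38
tcp_pos: [0.5327, 0.3089, 0.0761]
eef_rot: [[1.0, -0.001, 0.001], [-0.001, -1.0, 0.0], [0.001, -0.0, -1.0]]
contact_force: [-2.6, -1.8, 7.8]
finger_gap: -0.0002
finger_force: 4.0
```

```bash
python3 - <<'E'
from h import *
o=status.get_obs(); print(o["tcp_pos"],np.round(o["contact_force"],2),np.round(o["wrist_torque"],2))
for n in ("side",):
    p=cams.capture(n); o=status.get_obs(); print(np.round(o["contact_force"],2))
E
```

```text
[0.53265183 0.30889123 0.07607807] [-2.65 -1.8   7.75] [-0.41  0.55 -0.01]
[-1.79 -1.59  8.2 ]
```

Emit:
carry_out(
  commands=[
    [[0,0,-0.3],[0,0,0],0],
    [[0,0,-0.3],[0,0,0],0],
    [[0,0,-0.6],[0,0,0],0],
    [[-0.02,0.9,0],[0,0,0],0],
    [[-0.02,0.9,0],[0,0,0],0],
    [[-0.02,0.9,0],[0,0,0],0],
    [[-0.02,0.9,0],[0,0,0],0],
    [[-0.02,0.9,0],[0,0,0],0],
    [[0,0,0.4],[0,0,0],0],
    [[0,0,0.1],[0,0,0],0],
    [[0,0,0],[0,0,0],0],
  ],
)

```text
time_s: 11.8
tcp_pos: [0.5299, 0.2197, 0.0892]
eef_rot: [[1.0, 0.0, -0.001], [0.0, -1.0, 0.0], [-0.001, -0.0, -1.0]]
contact_force: [0.6, -0.5, -0.3]
finger_gap: 0.0003
finger_force: 0.0
```

Emit:
carry_out(
  commands=[
    [[0.05,0,0.06],[0,0,0],0],
    [[0,0,0.1],[0,0,0],0],
    [[0,0,0.1],[0,0,0],0],
    [[0,0,0.1],[0,0,0],0],
    [[0,0,0.1],[0,0,0],0],
    [[0,0,0.1],[0,0,0],0],
    [[0,0,0.1],[0,0,0],0],
    [[0,0,0.02],[0,0,0],0],
    [[0,0,0],[0,0,0],0],
    [[0,0,0],[0,0,0],0],
  ],
)

```text
time_s: 13.05
tcp_pos: [0.5317, 0.2195, 0.0771]
eef_rot: [[1.0, -0.001, 0.001], [-0.001, -1.0, 0.001], [0.001, -0.001, -1.0]]
contact_force: [-3.1, 0.9, 11.7]
finger_gap: -0.0002
finger_force: 5.8
```

Emit:
carry_out(
  commands=[
    [[0,0,0.06],[0,0,0],0],
    [[0,0,0],[0,0,0],0],
    [[0,0,0],[0,0,0],0],
    [[0,0,0],[0,0,0],0],
    [[0,0,0],[0,0,0],0],
  ],
)

```text
time_s: 13.68
tcp_pos: [0.5318, 0.2196, 0.0761]
eef_rot: [[1.0, -0.001, 0.001], [-0.001, -1.0, 0.001], [0.001, -0.001, -1.0]]
contact_force: [-4.2, -0.3, 13.4]
finger_gap: -0.0003
finger_force: 6.6
```

Emit:
carry_out(
  commands=[
    [[0,0,-0.3],[0,0,0],0],
    [[0,0,-0.3],[0,0,0],0],
    [[0,0,-0.6],[0,0,0],0],
    [[-0.03,0.9,0],[0,0,0],0],
    [[-0.03,0.9,0],[0,0,0],0],
    [[-0.03,0.9,0],[0,0,0],0],
    [[-0.03,0.9,0],[0,0,0],0],
    [[-0.03,0.9,0],[0,0,0],0],
    [[0,0,0.4],[0,0,0],0],
    [[0,0,0.1],[0,0,0],0],
    [[0,0,0],[0,0,0],0],
  ],
)

```text
time_s: 15.05
tcp_pos: [0.5281, 0.1296, 0.0885]
eef_rot: [[1.0, 0.0, -0.0], [0.0, -1.0, 0.0], [-0.0, -0.0, -1.0]]
contact_force: [-0.1, -0.5, 0.3]
finger_gap: 0.0002
finger_force: 0.0
```

Next is the right cap. It needs 12.5 mm plus about 1 mm of compliance.

Emit:
carry_out(
  commands=[
    [[0,0,0.1],[0,0,0],0],
    [[0,0,0.1],[0,0,0],0],
    [[0,0,0.1],[0,0,0],0],
    [[0,0,0.1],[0,0,0],0],
    [[0,0,0.1],[0,0,0],0],
    [[0,0,0.1],[0,0,0],0],
    [[0,0,0.06],[0,0,0],0],
    [[0,0,0],[0,0,0],0],
    [[0,0,0],[0,0,0],0],
    [[0,0,0],[0,0,0],0],
    [[0,0,0],[0,0,0],0],
  ],
)

```text
time_s: 16.42
tcp_pos: [0.5287, 0.1296, 0.0767]
eef_rot: [[1.0, -0.001, 0.001], [-0.001, -1.0, 0.001], [0.001, -0.001, -1.0]]
contact_force: [-3.6, 1.2, 12.4]
finger_gap: 0.0002
finger_force: 6.1
```

Emit:
carry_out(
  commands=[
    [[0,0,0.035],[0,0,0],0],
    [[0,0,0],[0,0,0],0],
    [[0,0,0],[0,0,0],0],
    [[0,0,0],[0,0,0],0],
    [[0,0,0],[0,0,0],0],
  ],
)

```text
time_s: 17.05
tcp_pos: [0.5287, 0.1296, 0.076]
eef_rot: [[1.0, -0.001, 0.001], [-0.001, -1.0, 0.001], [0.001, -0.001, -1.0]]
contact_force: [-4.4, 1.5, 14.1]
finger_gap: 0.0001
finger_force: 6.6
```

Emit:
carry_out(
  commands=[
    [[0,0,-0.3],[0,0,0],0],
    [[0,0,-0.3],[0,0,0],0],
    [[0,0,-0.9],[0,0,0],0],
    [[0,0,-0.9],[0,0,0],0],
    [[0,0,-0.9],[0,0,0],0.75],
    [[0.02,-0.9,-0.4],[0,0,0],0.75],
    [[0.02,-0.9,-0.3],[0,0,0],0.75],
    [[0.02,-0.9,0],[0,0,0],0.75],
    [[0.02,-0.9,0],[0,0,0],0.75],
    [[0.02,-0.9,0],[0,0,0],0.75],
    [[0.02,-0.9,0],[0,0,0],0.75],
    [[0.02,-0.9,0],[0,0,0],0.75],
    [[0.02,-0.9,0],[0,0,0],0.75],
    [[0.02,-0.9,0],[0,0,0],0.75],
    [[0.02,-0.9,0],[0,0,0],0.75],
    [[0,0,0],[0,0,0],0.75],
  ],
)

```text
time_s: 19.05
tcp_pos: [0.5319, 0.3107, 0.1548]
eef_rot: [[1.0, 0.001, -0.0], [0.001, -1.0, 0.001], [-0.0, -0.001, -1.0]]
contact_force: [1.1, -0.6, -0.1]
finger_gap: 0.0643
finger_force: 0.0
```

```bash
python3 - <<'E'
from h import *
p=cams.capture("wrist"); cv2.imwrite("pics/w3.png",p["color"][:,:,::-1])
print(pose()[0],proj(p,[[.532,.309,.088],[.516,.309,.088],[.548,.309,.088]]))
for r in cams.cut_out("spring_1_cap",p):
    l,t,w,h=r["rect"]; print(round(r["conf"],2),np.round(r["rect"],1),ray(p,(l+w/2,t+h/2),.088).round(4))
E
```

```text
[0.53222757 0.3093973  0.15469707] [[284.47450058 233.28355759]
 [284.3373044  258.35101322]
 [284.61387264 207.06685888]]
0.77 [526.5 210.3  33.5  53.2] [0.5294 0.1489 0.088 ]
```

View pics/w3.png

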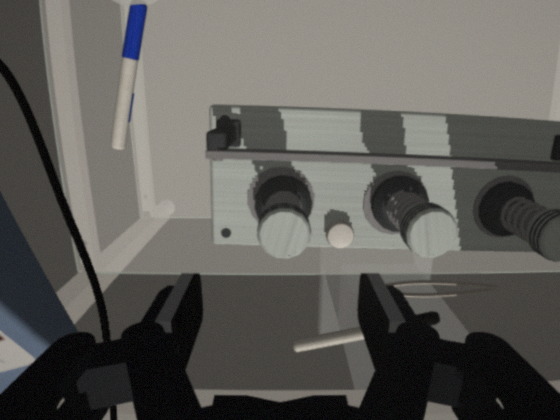

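The left cap's top is centred at (284,233), exactly as predicted, so I'm lowering onto it and gripping.

Emit:
carry_out(
  commands=[
    [[0,0,0.9],[0,0,0],0.75],
    [[0,0,0.9],[0,0,0],0.75],
    [[0,0,0.9],[0,0,0],0.75],
    [[0,0,0.8],[0,0,0],0.75],
    [[0,0,0.8],[0,0,0],0.75],
    [[0,0,0.5],[0,0,0],0.75],
    [[0,0,0],[0,0,0],0.4],
    [[0,0,0],[0,0,0],0.3],
    [[0,0,0],[0,0,0],0.2],
    [[0,0,0],[0,0,0],0.2],
    [[0,0,0],[0,0,0],0.2],
    [[0,0,0],[0,0,0],0.2],
  ],
  grip_force=30,
)

```text
time_s: 20.65
tcp_pos: [0.5328, 0.3089, 0.0592]
eef_rot: [[1.0, -0.001, 0.001], [-0.001, -1.0, 0.0], [0.001, -0.0, -1.0]]
contact_force: [1.5, 0.1, 1.7]
finger_gap: 0.0306
finger_force: 29.9
```

Emit:
carry_out(
  commands=[
    [[0,0,-0.3],[0,0,0],0.2],
    [[0,0,-0.8],[0,0,0],0.2],
    [[0,0,-0.9],[0,0,0],0.2],
    [[0,0,-0.9],[0,0,0],0.2],
    [[0,0,-0.9],[0,0,0],0.2],
    [[0,0,-0.9],[0,0,0],0.2],
    [[0,0.4,-0.3],[0,0,0],0.2],
    [[0,0.8,0],[0,0,0],0.2],
    [[0,0.95,0],[0,0,0],0.2],
    [[0,0.95,0],[0,0,0],0.2],
    [[0,0.95,0],[0,0,0],0.2],
    [[0,0.95,0],[0,0,0],0.2],
    [[0,0.95,0],[0,0,0],0.2],
    [[0,0.95,0],[0,0,0],0.2],
    [[0,0.95,0],[0,0,0],0.2],
    [[0,0.95,0],[0,0,0],0.2],
    [[0,0.95,0],[0,0,0],0.2],
    [[0,0.95,0],[0,0,0],0.2],
    [[0,0.95,0],[0,0,0],0.2],
    [[0,0.95,0],[0,0,0],0.2],
  ],
)

```text
time_s: 23.15
tcp_pos: [0.532, 0.0555, 0.1589]
eef_rot: [[1.0, -0.001, 0.0], [-0.001, -1.0, 0.0], [0.0, -0.0, -1.0]]
contact_force: [0.3, 0.9, -0.9]
finger_gap: 0.031
finger_force: 30.0
```

Emit:
carry_out(
  commands=[
    [[-0.07,0.95,0],[0,0,0],0.2],
    [[-0.07,0.95,0],[0,0,0],0.2],
    [[-0.07,0.95,0],[0,0,0],0.2],
    [[-0.07,0.95,0],[0,0,0],0.2],
    [[-0.07,0.95,0],[0,0,0],0.2],
    [[-0.07,0.95,0],[0,0,0],0.2],
    [[-0.07,0.95,0.3],[0,0,0],0.2],
    [[-0.07,0.95,0.5],[0,0,0],0.2],
    [[-0.07,0.8,0.5],[0,0,0],0.2],
    [[0,0.5,0.5],[0,0,0],0.2],
    [[0,0,0.5],[0,0,0],0.2],
    [[0,0,0],[0,0,0],0.2],
    [[0,0,0],[0,0,0],0.2],
  ],
)

```text
time_s: 24.78
tcp_pos: [0.5197, -0.1204, 0.113]
eef_rot: [[1.0, -0.0, 0.0], [-0.0, -1.0, 0.0], [0.0, -0.0, -1.0]]
contact_force: [0.1, -0.7, -0.1]
finger_gap: 0.0305
finger_force: 30.0
```

```bash
python3 - <<'E'
from h import *
o=status.get_obs(); print(o["tcp_pos"],o["finger_gap"],np.round(o["contact_force"],2))
ims=[]
for n in ("top","side"):
    p=cams.capture(n); 
    q=proj(p,[[.52,-.1285,.004]])[0].astype(int); x,y=max(0,q[0]-65),q[1]-85
    ims.append(cv2.resize(p["color"][y:y+130,x:x+130,::-1],None,fx=3,fy=3))
    for th in ("reject_pan","spring_1_mid"):
        for r in cams.cut_out(th,p): print(n,th,round(r["conf"],2),np.round(r["rect"],1),ray(p,cen(r["region"]),.004).round(4))
cv2.imwrite("pics/pan1.png",np.hstack(ims))
E
```

```text
[ 0.51965308 -0.12043225  0.11304524] 0.030468014168004903 [ 0.06 -0.66 -0.12]
top reject_pan 0.5 [302.4 211.7   4.   13.1] [ 0.5088 -0.0934  0.004 ]
top spring_1_mid 0.74 [201.8 195.2  22.6  21.1] [0.5311 0.1368 0.004 ]
top spring_1_mid 0.7 [120.  174.5 119.5  46.1] [0.5477 0.2242 0.004 ]
top spring_1_mid 0.25 [166.  197.5  21.4  17.1] [0.5348 0.2294 0.004 ]
side reject_pan 0.88 [279.7 216.3  42.5  22.8] [ 0.5174 -0.1289  0.004 ]
side spring_1_mid 0.73 [222.5 250.2  25.5  41.2] [0.5575 0.0907 0.004 ]
```

View pics/pan1.png

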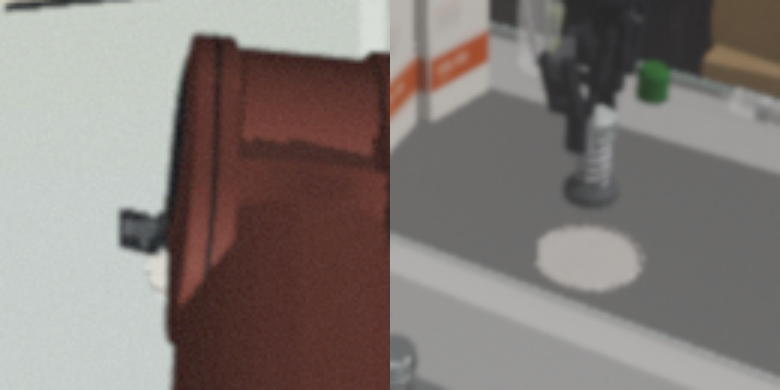

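The side crop shows the spring hanging upright above the pan, with the foot at (590,190) and the pan at (588,258). I'm lowering it.

Emit:
carry_out(
  commands=[
    [[0,0.4,0.5],[0,0,0],0.2],
    [[0,0,0.7],[0,0,0],0.2],
    [[0,0,0.7],[0,0,0],0.2],
    [[0,0,0.6],[0,0,0],0.2],
    [[0,0,0.4],[0,0,0],0.2],
    [[0,0,0.2],[0,0,0],0.2],
    [[0,0,0.07],[0,0,0],0.2],
    [[0,0,0],[0,0,0],0.2],
    [[0,0,0],[0,0,0],0.2],
  ],
)

```text
time_s: 26.2
tcp_pos: [0.5196, -0.1293, 0.0498]
eef_rot: [[1.0, -0.001, 0.001], [-0.001, -1.0, -0.0], [0.001, 0.0, -1.0]]
contact_force: [0.3, -1.1, -1.2]
finger_gap: 0.0308
finger_force: 30.0
```

Emit:
carry_out(
  commands=[
    [[0,0,0.07],[0,0,0],0.2],
    [[0,0,0.05],[0,0,0],0.2],
    [[0,0,0],[0,0,0],0.2],
    [[0,0,0],[0,0,0],0.2],
  ],
)

```text
time_s: 26.7
tcp_pos: [0.5195, -0.1293, 0.0472]
eef_rot: [[1.0, -0.001, 0.0], [-0.001, -1.0, -0.0], [0.0, 0.0, -1.0]]
contact_force: [-0.3, -0.5, 2.8]
finger_gap: 0.0311
finger_force: 30.2
```

Emit:
carry_out(
  commands=[
    [[0,0,0],[0,0,0],0.5],
    [[0,0,0],[0,0,0],0.7],
    [[0,0,0],[0,0,0],0.7],
    [[0,0,0],[0,0,0],0.7],
    [[0,0,-0.5],[0,0,0],0.7],
    [[0,0,-0.9],[0,0,0],0.7],
    [[0,0,-0.9],[0,0,0],0.7],
    [[0,0,-0.9],[0,0,0],0.7],
    [[0,0,-0.9],[0,0,0],0.7],
    [[0,0,0],[0,0,0],0.7],
  ],
)

```text
time_s: 27.95
tcp_pos: [0.5204, -0.1295, 0.1309]
eef_rot: [[1.0, -0.001, 0.003], [-0.001, -1.0, -0.001], [0.003, 0.001, -1.0]]
contact_force: [0.7, 0.4, -0.8]
finger_gap: 0.0596
finger_force: 0.0
```

```bash
python3 - <<'E'
from h import *
p=cams.capture("wrist"); cv2.imwrite("pics/w4.png",p["color"][:,:,::-1])
print(pose()[0],proj(p,[[.5195,-.129,.076],[.5197,-.1285,.004]]))
for th in ("reject_pan","spring_1_cap","spring_1_mid"):
  for r in cams.cut_out(th,p):
    l,t,w,h=r["rect"]; print(th,round(r["conf"],2),np.round(r["rect"],1),ray(p,(l+w/2,t+h/2),.076).round(4),ray(p,(l+w/2,t+h/2),.004).round(4))
E
```

```text
[ 0.51966841 -0.12935121  0.12967449] [[280.57461522 242.57534543]
 [279.74852366 206.84140688]]
reject_pan 0.97 [220.7 146.9 121.3 106.7] [ 0.5439 -0.1294  0.076 ] [ 0.5247 -0.1297  0.004 ]
```

View pics/w4.png

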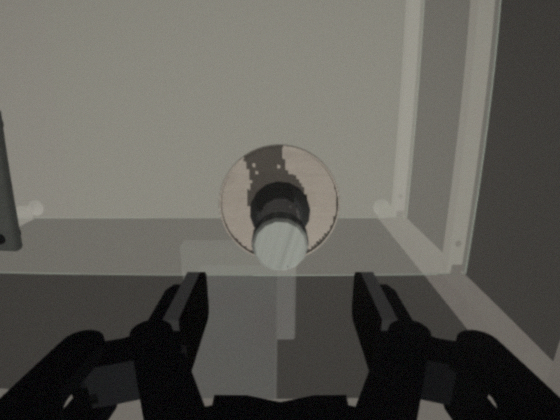

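The spring stands upright on the pan. The cap top is at (280,244), the foot spans columns 250 to 309 with its far edge near row 182, and the pan's far edge is at row 144.

```bash
python3 - <<'E'
from h import *
p=cams.capture("wrist")
print('pan far',ray(p,(280,144.5),.004)-[.045,0,0],'near',ray(p,(280,259),.004)+[.045,0,0],'l',ray(p,(220,203),.004),ray(p,(339,203),.004))
print('foot far',ray(p,(280,182),.018)-[.022,0,0],ray(p,(250,212),.018),ray(p,(309,212),.018),'cap',ray(p,(280,244),.076))
E
```

```text
pan far [ 0.51870789 -0.12827543  0.004     ] near [ 0.52178387 -0.1281909   0.004     ] l [ 0.52133165 -0.08432426  0.004     ] [ 0.52127267 -0.17138677  0.004     ]
foot far [ 0.51800267 -0.12826791  0.018     ] [ 0.51868899 -0.10733696  0.018     ] [ 0.51866306 -0.1484545   0.018     ] cap [ 0.51791046 -0.12831205  0.076     ]
```

Centred to about 2 mm. I'm shutting the fingers and confirming with a press.

Emit:
carry_out(
  commands=[
    [[0,0,0],[0,0,0],0],
    [[0,0,0],[0,0,0],0],
    [[0,0,0],[0,0,0],0],
    [[0,0,0],[0,0,0],0],
    [[-0.03,-0.03,0.8],[0,0,0],0],
    [[0,0,0.8],[0,0,0],0],
    [[0,0,0.6],[0,0,0],0],
    [[0,0,0.3],[0,0,0],0],
    [[0,0,0],[0,0,0],0],
    [[0,0,0],[0,0,0],0],
  ],
)

```text
time_s: 29.45
tcp_pos: [0.519, -0.1287, 0.0794]
eef_rot: [[1.0, -0.001, 0.001], [-0.001, -1.0, -0.0], [0.001, 0.0, -1.0]]
contact_force: [-1.1, -0.3, 0.3]
finger_gap: -0.0003
finger_force: 0.0
```

Emit:
carry_out(
  commands=[
    [[0,0,0.1],[0,0,0],0],
    [[0,0,0.1],[0,0,0],0],
    [[0,0,0.1],[0,0,0],0],
    [[0,0,0.1],[0,0,0],0],
    [[0,0,0.1],[0,0,0],0],
    [[0,0,0.1],[0,0,0],0],
    [[0,0,0.1],[0,0,0],0],
    [[0,0,0.07],[0,0,0],0],
    [[0,0,0.02],[0,0,0],0],
    [[0,0,0],[0,0,0],0],
    [[0,0,0],[0,0,0],0],
    [[0,0,0],[0,0,0],0],
  ],
)

```text
time_s: 30.95
tcp_pos: [0.5191, -0.1287, 0.0638]
eef_rot: [[1.0, -0.001, 0.001], [-0.001, -1.0, -0.0], [0.001, 0.0, -1.0]]
contact_force: [-1.3, 0.4, 8.6]
finger_gap: -0.0001
finger_force: 4.5
```

It pushes back with about 8 N at 12 mm, so it is the tired one. I'm holding a moment, then letting it up.

Emit:
carry_out(
  commands=[
    [[0,0,0],[0,0,0],0],
    [[0,0,0],[0,0,0],0],
    [[0,0,0],[0,0,0],0],
    [[0,0,-0.2],[0,0,0],0],
    [[0,0,-0.3],[0,0,0],0],
    [[0,0,-0.4],[0,0,0],0],
    [[0,0,-0.9],[0,0,0],0],
    [[0,0,-0.9],[0,0,0],0],
    [[0,0,-0.9],[0,0,0],0],
    [[0,0,-0.9],[0,0,0],0],
    [[0,0,-0.9],[0,0,0],0],
    [[0,0,0],[0,0,0],0],
    [[0,0,0],[0,0,0],0],
  ],
)

```text
time_s: 32.58
tcp_pos: [0.5184, -0.1286, 0.1707]
eef_rot: [[1.0, -0.001, -0.001], [-0.001, -1.0, 0.0], [-0.001, -0.0, -1.0]]
contact_force: [-0.2, 0.6, -0.4]
finger_gap: 0.0002
finger_force: 0.0
```

```bash
python3 - <<'E'
from h import *
p=cams.capture("side"); cv2.imwrite("pics/s5.png",p["color"][:,:,::-1]); print(pose()[0])
E
```

```text
[ 0.51825366 -0.12853777  0.17046677]
```

View pics/s5.png

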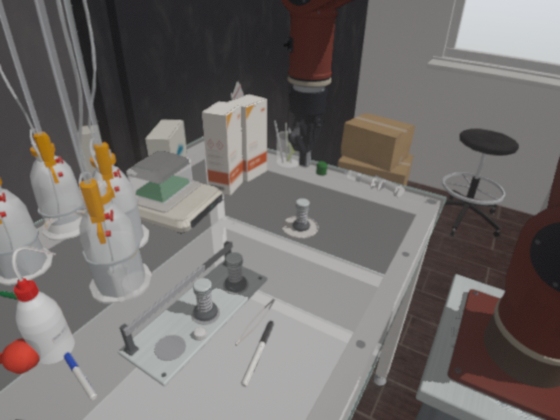

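The tired spring stands upright on the pan at (302,215). The left anvil at (170,347) is empty, and the two sound springs are still on theirs at (205,298) and (235,270).

```bash
python3 -c "
from station import hand_in
print(hand_in())"
```

```text
the job is handed in; nothing more can be done
None
```

The job is handed in: the left spring was the tired one (about 8 N at 12 mm, against 13–14 N for the other two), it now stands upright within about 2 mm of the pan's centre with its confirming press done, and the two sound springs never left their anvils.

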